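# Move the saucepan to the large zone and hold the hob's boost lever level

## Robot

A 7-joint arm with a two-finger parallel gripper is mounted at the origin on a cart in front of the work surface, level with it; the furniture and walls round the work are solid. World frame = base frame: x ahead of the robot, y to its left, z up, the work surface at z = 0. Lengths are in m, angles in rad, forces in N, time in s.
With the tool pointing down it reaches from about 0.4 to 0.75 m from the base axis. Payload 19.5 kg.
Tool frame: the origin (TCP) lies midway between the tips of the shut fingers; the grasp point (between the pads) lies 19 mm behind it; y points along the fingers, x is the direction in which the jaws open and shut, and the axes are right-handed (so a half turn about y gives the same grasp; the last joint's range is limited). The gripper opens to 85 mm and grips with 20 to 120 N. Pads are 22 mm wide; open, the fingers measure 114 mm over their backs; the gripper's body (76 mm by 85 mm) begins 54 mm behind the grasp point. The pads swing forward as they close: fully open they stand 13 mm farther back than shut.
Start: joints at [-1.291, 0.707, -0.028, 1.485, 0.022, 0.951, -0.075], TCP at [0.182, 0.545, 0.231] pointing down, gripper open.
Joint ranges: [-2.71, 2.71], [-0.32, 2.16], [-1.57, 1.52], [0, 2.45], [-1.46, 4.6], [0, 2.02], [-2.83, 2.83]. Speed limits (rad/s): [1.89, 1.89, 2.57, 2.57, 3.01, 3.01, 3.01].

## Interface

Orientations are given as [roll, pitch, yaw] about the fixed x, y, z axes, in that order (R = Rz(yaw) Ry(pitch) Rx(roll)).
In Python, from workcell import ctrl gives the robot as it stands.
- The arm moves only by the tool step_arm, never from a script. Its argument "moves" is a list that holds one entry, the list of rows, each a list of 6 numbers: the shift along the world's x, y, z in units of 25 mm (1.0 is 25 mm), then the turn, a rotation vector about the world's x, y, z in units of 6 degrees (1.0 is 6 degrees). A call has 1 to 8 rows; each row shifts and turns the commanded pose from where the row before left it; what a row does not reach is not made up. A row lasts 1/12 s, in which the tool goes at most 41.7 mm and 7.16 degrees, less where a joint would pass 70% of its speed; a pose out of reach is approached as far as the arm can. A call is refused whole if a number of a shift passes 1 or a number of a turn 1, either way. A call with a gripper value outside its range is refused whole. "gripper" is the closure, from 0 (fully open) to 1 (shut), set as the call begins (left out, the last holds). The fingers move at their own pace and stop on an object; the grip force is fixed at half the most. Time passes only in rows, so rows that do not move let the fingers close. It gives the time, the measured TCP pose, the force and the opening at its end, in the units of the state.
- ctrl.state(): the state, without advancing time (a new reading comes with each control period).
- ctrl.get_image(name): name is "side" or "top" or "wrist"; returns (picture, depth): 400x640x3 uint8, red, green, blue; 400x640 float32, m along the optical axis (not along the pixel's ray), 0 where there is no reading.
- ctrl.camera_info(name): a dict with "fx", "fy", "cx", "cy" (pixels), "view" (4x4, takes a point from world to camera coordinates); the wrist camera has in their place "T_tool_cam" (4x4, takes a point from camera to tool coordinates, whose origin is the TCP and whose axes are the tool frame's). Camera axes: x right, y down, z forward; pixel columns grow to the right and rows downward; lengths in m; the calibration is good to about 2 mm. A picture is of the moment at which its call begins: read the wrist's pose just before it. camera_info takes no time and is no camera call.
- ctrl.job_done(): hands the job in, once; it reports no verdict.
The state is a dict: "t": time; "joint_positions": joint angles; "qvel": joint speeds; "joint_torque": joint torques, N m; "tool_pos": TCP position; "tool_rot": TCP orientation; "contact_force": force on the tool from outside, world axes, zero at the start; "wrist_torque": the same for the moment, N m; "width": opening from 0.0 (shut) to 1.0 (fully open).
Only numpy, scipy, OpenCV 4.12 (cv2) and the standard library are available. Lean on these libraries where they do the work, as an engineer would, in place of code of your own. Each camera call takes 0.05 s, during which the arm holds its last target.

## Task

Slide the saucepan along the two-zone table hob, without lifting or tipping it, from the small ring until its whole base stands inside the large ring, and let go of it. Then press down the spring-loaded boost lever at the end of the hob to half its travel, where it lies level, and keep it there: it springs back when released, so finish while still holding it level with the gripper. Do not press the lever before the pan is in place, and leave the other things where they stand.

Things in the scene. Friction and masses are not known exactly. Their poses are not given: they have to be found in the camera images.
- table_hob: Fixed flat table hob, 180 (x) x 460 (y) x 28 mm high: black cooking surface, and a steel control strip with the lever over the last 90 mm at its -y (right) end. Origin at the centre of its underside; x away from the robot, y to the left. Ring marks at y = +130 and -50 mm; which is the large one varies. Keep the arm clear of wall cabinets over the rear (from x = 0.6 m on, 0.48 m up).
- ring_large: Large ring mark (thin pale circle, 78 mm radius) printed flush on the black surface; origin at its centre, at surface height (28 mm above the worktop). The target for the pan.
- ring_small: Small ring mark (48 mm radius) likewise; origin at its centre. The pan starts over it and hides it.
- pan: Loose open steel saucepan, 70 mm high, base 112 mm and rim 126 mm across, 0.35 to 0.7 kg, with one straight black handle. Origin on its axis half-way up (35 mm above its underside); z up, the handle points along its own -x, roughly towards the robot.
- pan_grip (a point): Point in the middle of the handle's thickness, 104 mm from the pan's axis, 55 mm above the pan's underside: a good place to pinch it from above. The handle is 20 mm wide, 16 mm high, straight, and runs from 73 to 203 mm from the axis (its underside is 47 mm above the hob).
- lever (a joint): Angle of the boost lever in rad: 0 released (its free end raised 0.25 rad above level), 0.25 half-way and level, 0.5 at its lower stop; grows as it is pressed down. A spring returns it: about 3.3 N on the pad starts it, 7.5 N holds it level, 11.5 N reaches the stop.
- lever_pad (a point): Centre of the upper face of the lever's pad (36 x 34 mm, 10 mm thick, black), at the lever's free end, 72 mm from the pivot. The lever points from its pivot along the hob's -x, towards the robot. The pad's centre is about 96 mm above the worktop when released, 78 mm when level and 60 mm at the stop. The point moves with the lever.
- lever_pivot (a point): The lever's pivot axis (along the hob's y), 73 mm above the worktop, between two cheek plates with level top edges 78 mm above the worktop; the lever's upper face is at the height of these edges when it lies level.
- spice_jar: Bystander, not to be disturbed: spice jar, 45 mm wide, 106 mm tall, standing on the hob's control strip behind the lever. Origin at its foot.
- egg_timer: Bystander, not to be disturbed: round egg timer, 58 mm wide, 57 mm tall, standing on the worktop beside the right-hand end of the hob, near the lever. Origin at its foot.
- mug: Bystander, not to be disturbed: mug, 96 mm tall, 120 mm over its handle, on the worktop beside the left-hand end of the hob. Origin at its foot.
- mill: Bystander, not to be disturbed: pepper mill, 58 mm wide, 165 mm tall, on the worktop to the left. Origin at its foot.
- glass: Bystander, not to be disturbed: drinking glass, 80 mm wide, 92 mm tall, on the worktop to the right. Origin at its foot.

How it is judged:
By the outcome, as a careful person would: the job done as asked, in the order asked, and still so for the second after the job is handed in, while the arm keeps its last pose, push and grip.
It also fails if it takes over 53 s, if anything falls off the work surface, if the arm or the gripper's body presses on something with over 40 N, if the wrist force passes 120 N, or if a joint passes its speed limit or range.

## Working session

There is one attempt and no reset: what is moved stays moved. The work goes in short steps, Python scripts to look and compute and a tool call to move; the robot and the scene stay as the last step left them, time stands still between calls to the robot, and variables do not carry over. Pictures are saved under pics/ and viewed, and the job is handed in when it is done.

Besides the shell and the picture viewer there is one more tool, called after "Request:" as name(argument=value, ...), one argument or row to a line, values as JSON. step_arm: Moves the arm, as the interface text tells. Its arguments: {"type":"object","properties":{"moves":{"type":"array","items":{"type":"array","items":{"type":"array","items":{"type":"number"}}}},"gripper":{"type":"number"}},"required":["moves"]}

```bash
mkdir -p pics; ls
python3 - <<'E'
from workcell import ctrl
import cv2,numpy as np
print(ctrl.state())
for n in ("top","side"):
    im,d=ctrl.get_image(n); cv2.imwrite(f"pics/{n}0.png",im[:,:,::-1]); np.savez(f"{n}0.npz",im=im,d=d)
    print(n,ctrl.camera_info(n))
print(ctrl.camera_info("wrist"))
E
```

```text
pics
{'t': 0.0, 'joint_positions': array([-1.29069169,  0.70710251, -0.02763025,  1.48501519,  0.02200145,
        0.95088703, -0.07552389]), 'qvel': array([-0.00069983,  0.0002886 , -0.00012289,  0.00109625, -0.00185224,
       -0.00087874,  0.00080075]), 'joint_torque': array([-3.40276756e-05, -8.83222175e+01,  1.23449296e+00, -2.36165196e+01,
        1.68213865e-02,  6.63884362e-03, -2.55003084e-05]), 'tool_pos': array([0.18177056, 0.54522863, 0.2308238 ]), 'tool_rot': array([-1.57082488e+00,  1.10929528e-03,  1.24897910e+00]), 'contact_force': array([-0.40015463,  0.17607055,  0.74501422]), 'wrist_torque': array([-0.00764412, -0.00015501, -0.02782018]), 'width': 0.9974066785202856}
top {'fx': 444.31816941716045, 'fy': 444.31816941716045, 'cx': 310.02488659791004, 'cy': 202.40211526203976, 'view': array([[-1.70939691e-02, -9.99847535e-01, -3.56425530e-03,
        -9.90633113e-03],
       [-9.87892243e-01,  1.74391180e-02, -1.54158338e-01,
         5.31819646e-01],
       [ 1.54196992e-01,  8.85922304e-04, -9.88039727e-01,
         1.25531234e+00],
       [ 0.00000000e+00,  0.00000
[... 178 characters left out ...]
[[ 0.92336347, -0.38359256,  0.01601992, -0.47403063],
       [-0.16069435, -0.42403699, -0.89127435,  0.16890234],
       [ 0.34867925,  0.82039587, -0.45318142,  1.44248207],
       [ 0.        ,  0.        ,  0.        ,  1.        ]])}
{'fx': 299.42395555810884, 'fy': 299.42395555810884, 'cx': 317.04768718237636, 'cy': 198.92836849287028, 'T_tool_cam': array([[ 9.99999955e-01,  2.81177962e-04, -1.02739923e-04,
        -4.08292239e-04],
       [ 1.84858555e-04, -3.10059676e-01,  9.50717078e-01,
        -1.42466362e-01],
       [ 2.35465183e-04, -9.50717055e-01, -3.10059714e-01,
         7.96361889e-02],
       [ 0.00000000e+00,  0.00000000e+00,  0.00000000e+00,
         1.00000000e+00]])}
```

View pics/top0.png

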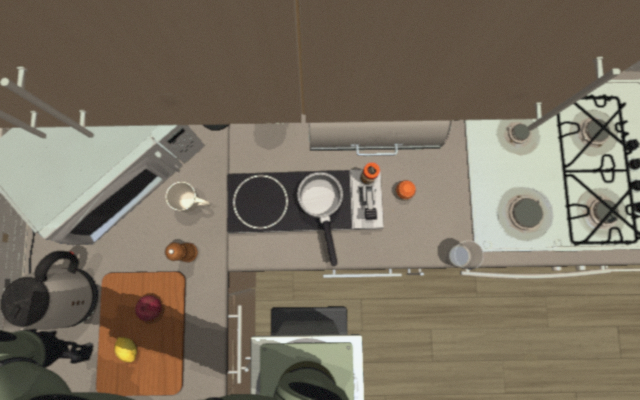

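View pics/side0.png

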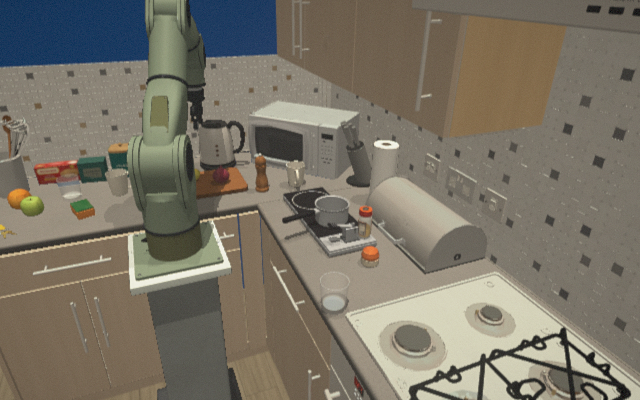

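```bash
cat > h.py <<'E'
import numpy as np,cv2
from workcell import ctrl
def unproj(n,u,v,d):
    c=ctrl.camera_info(n);V=np.array(c["view"])
    p=np.stack([(u-c["cx"])/c["fx"]*d,(v-c["cy"])/c["fy"]*d,d,np.ones_like(d)],-1)
    return (p@np.linalg.inv(V).T)[...,:3]
def cloud(n,d):
    v,u=np.mgrid[0:400,0:640].astype(float); return unproj(n,u,v,d)
def atz(n,u,v,z):
    c=ctrl.camera_info(n);Vi=np.linalg.inv(c["view"])
    r=Vi[:3,:3]@np.array([(u-c["cx"])/c["fx"],(v-c["cy"])/c["fy"],1.]);o=Vi[:3,3]
    return o+r*(z-o[2])/r[2]
E
python3 - <<'E'
import numpy as np,cv2
from h import *
f=np.load("top0.npz");im,d=f["im"],f["d"]
P=cloud("top",d)
# rectified ortho images by height colour
cv2.imwrite("pics/topz.png",cv2.resize(im[110:280,150:490,::-1],None,fx=2.35,fy=2.35,interpolation=cv2.INTER_CUBIC))
z=np.clip(P[...,2]/0.18,0,1)*255
cv2.imwrite("pics/toph.png",cv2.applyColorMap(cv2.resize(z[110:280,150:490].astype(np.uint8),None,fx=2.35,fy=2.35,interpolation=cv2.INTER_NEAREST),cv2.COLORMAP_JET))
for (u,v) in [(182,195),(260,200),(320,195),(328,240),(330,258),(370,172),(405,188),(370,212),(370,200),(460,255),(240,260),(175,252)]:
    print(u,v,P[v,u].round(3))
E
```

```text
182 195 [0.567 0.366 0.005]
260 200 [0.544 0.129 0.026]
320 195 [ 0.555 -0.049  0.03 ]
328 240 [ 0.418 -0.067  0.091]
330 258 [ 0.368 -0.072  0.085]
370 172 [ 0.598 -0.184  0.136]
405 188 [ 0.567 -0.295  0.054]
370 212 [ 0.493 -0.186  0.094]
370 200 [ 0.529 -0.188  0.084]
460 255 [ 0.372 -0.454  0.015]
240 260 [0.369 0.191 0.001]
175 252 [0.389 0.337 0.152]
```

View pics/topz.png

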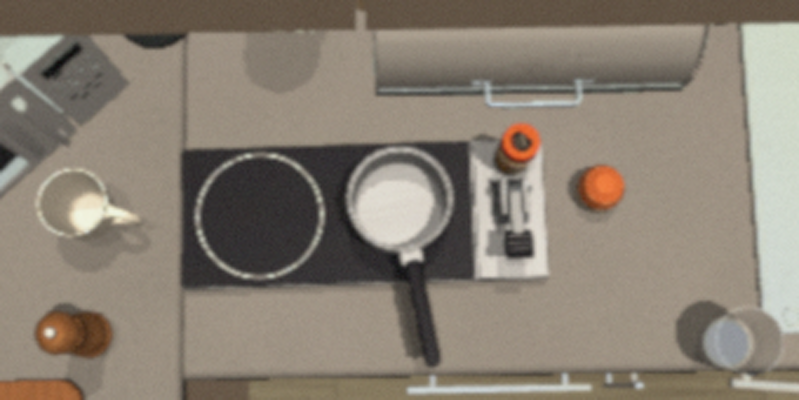

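View pics/toph.png

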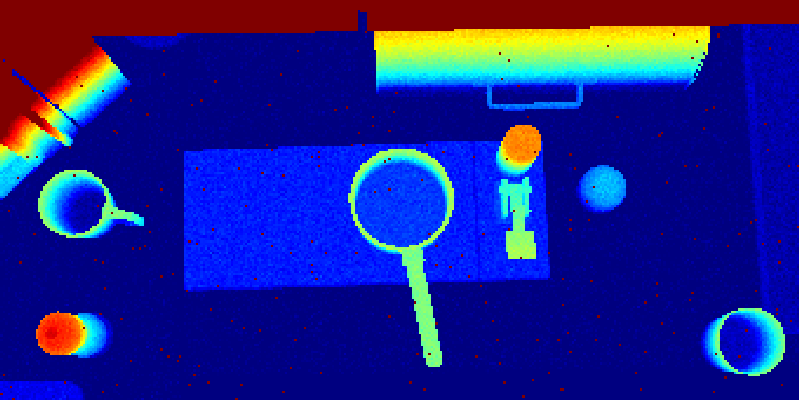

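Run:
```python
import numpy as np,cv2
from scipy.optimize import least_squares
from h import *
f=np.load("top0.npz");im,d=f["im"],f["d"]
P=cloud("top",d);X,Y,Z=P[...,0],P[...,1],P[...,2]
box=lambda x0,x1,y0,y1:(X>x0)&(X<x1)&(Y>y0)&(Y<y1)&(d>0)
g=im.mean(2)
def circ(q,r=None):
    s=least_squares(lambda p:np.hypot(q[:,0]-p[0],q[:,1]-p[1])-p[2],[*q.mean(0),.07],loss="soft_l1",f_scale=.002);return s.x
m=box(.42,.66,-.30,.27)&(Z>.018)&(Z<.04)
r=cv2.minAreaRect(P[m][:,:2].astype(np.float32)*1000);print("hob",r,cv2.boxPoints(r)/1000)
m=box(.45,.64,.04,.215)&(Z<.045)&(Z>.015)&(g>110); 
vu=np.argwhere(m);q=np.array([atz("top",u,v,.028)[:2] for v,u in vu]);c=circ(q)
k=abs(np.hypot(q[:,0]-c[0],q[:,1]-c[1])-c[2])<.006;print("ring",circ(q[k]),k.sum(),len(k))
m=box(.47,.65,-.13,.02)&(Z>.088)&(Z<.108);q=P[m][:,:2];c=circ(q);e=np.hypot(q[:,0]-c[0],q[:,1]-c[1])
k=e>.05;c=circ(q[abs(e-c[2])<.01]);print("rim",c,len(q),np.median(P[m][:,2]))
m=box(.3,.475,-.15,.0)&(Z>.06)&(Z<.11);q=P[m];h=q[:,:2]
l=cv2.fitLine(h.astype(np.float32),cv2.DIST_HUBER,0,1e-4,1e-4).ravel();print("handle",l,h[:,0].min(),h[:,0].max(),np.median(q[:,2]),np.degrees(np.arctan2(l[1],l[0])))
a=np.array([l[0],l[1]]);a*=-np.sign(a[0]);n=np.array([-a[1],a[0]]);c0=c[:2];print("off axis",(c0-l[2:])@n,"grip",l[2:]+a*((c0-l[2:])@a+.104))
# lever
m=box(.43,.56,-.23,-.14)&(Z>.05);q=P[m]
import sys
for x in np.arange(.43,.60,.005):
    s=q[(q[:,0]>=x)&(q[:,0]<x+.005)]
    if len(s):print(x.round(3),len(s),"y",s[:,1].min().round(3),s[:,1].max().round(3),"z",np.percentile(s[:,2],[10,50,90]).round(3))
for nm,b in dict(jar=(.55,.66,-.24,-.13),timer=(.5,.63,-.36,-.24),mug=(.46,.66,.25,.47),mill=(.3,.46,.27,.45)).items():
    m=box(*b)&(Z>.045);q=P[m];print(nm,q.min(0).round(3),q.max(0).round(3))
```

```text
hob ((541.561767578125, -36.88092041015625), (180.11663818359375, 522.4998168945312), 0.7362188100814819) [[ 0.44815406  0.22319025]
 [ 0.45486766 -0.29926643]
 [ 0.6349695  -0.2969521 ]
 [ 0.62825584  0.22550458]]
ring [0.54007248 0.12820351 0.07792959] 330 335
rim [ 0.54533563 -0.04798848  0.05961608] 333 0.09572251608979987
handle [ 0.9829119   0.1840768   0.4123757  -0.07187203] 0.34874588914295745 0.4741144655906402 0.08996405368667937 10.607312
off axis 0.0009994164178654147 grip [ 0.44292883 -0.06615013]
0.47 11 y -0.205 -0.174 z [0.092 0.096 0.101]
0.475 24 y -0.204 -0.174 z [0.095 0.097 0.101]
0.48 25 y -0.205 -0.172 z [0.095 0.097 0.1  ]
0.485 16 y -0.206 -0.172 z [0.091 0.095 0.098]
0.49 23 y -0.205 -0.172 z [0.091 0.094 0.096]
0.495 24 y -0.203 -0.172 z [0.091 0.094 0.096]
0.5 17 y -0.204 -0.172 z [0.09  0.093 0.095]
0.505 12 y -0.198 -0.173 z [0.088 0.09  0.091]
0.51 10 y -0.193 -0.182 z [0.086 0.091 0.093]
0.515 8 y -0.193 -0.182 z [0.087 0.088 0.09 ]
0.52 8 y -0.194 -0.182 z [0.083 0.085 0.087]
0.525 18 y -0.203 -0.172 z [0.062 0.082 0.087]
0.53 17 y -0.204 -0.173 z [0.065 0.083 0.087]
0.535 18 y -0.202 -0.172 z [0.069 0.078 0.085]
0.54 20 y -0.201 -0.172 z [0.063 0.079 0.083]
0.545 19 y -0.202 -0.172 z [0.063 0.08  0.083]
0.55 16 y -0.201 -0.171 z [0.066 0.077 0.081]
0.555 29 y -0.205 -0.168 z [0.073 0.077 0.08 ]
jar [ 0.55  -0.24   0.046] [ 0.625 -0.13   0.877]
timer [ 0.542 -0.36   0.045] [ 0.625 -0.24   0.874]
mug [0.508 0.25  0.045] [0.66 0.47 0.89]
mill [0.368 0.318 0.045] [0.419 0.368 0.166]
```

The large ring is on the left at about (0.540, 0.128). The pan axis is at (0.545, -0.048), its handle has a yaw of 10.6°, and the grip point is at about (0.443, -0.066). I'm moving to a point above the handle and turning the jaws across it on the way.

Request:
step_arm(
  moves=[
    [[0.445, -0.8625, 0.2, 0, 0, -0.9], [0.445, -0.8625, 0.2, 0, 0, -0.9], [0.445, -0.8625, 0, 0, 0, -0.9], [0.445, -0.8625, 0, 0, 0, -0.9], [0.445, -0.8625, 0, 0, 0, -0.9], [0.445, -0.8625, 0, 0, 0, -0.9], [0.445, -0.8625, 0, 0, 0, -0.9], [0.445, -0.8625, 0, 0, 0, -0.9]],
  ],
  gripper=0.0,
)

```text
t: 0.77
tool_pos: [0.2712, 0.3718, 0.2412]
tool_rot: [-1.571, 0.0, 0.49]
contact_force: [1.3, 0.7, -0.6]
width: 1.001
```

Request:
step_arm(
  moves=[
    [[0.445, -0.8625, 0, 0, 0, -0.9], [0.445, -0.8625, 0, 0, 0, -0.9], [0.445, -0.8625, 0, 0, 0, -0.9], [0.445, -0.8625, 0, 0, 0, -0.9], [0.445, -0.8625, 0, 0, 0, -0.9], [0.445, -0.8625, 0, 0, 0, -0.9], [0.445, -0.8625, 0, 0, 0, -0.9], [0.445, -0.8625, 0, 0, 0, -0.9]],
  ],
)

```text
t: 1.43
tool_pos: [0.3601, 0.1994, 0.2412]
tool_rot: [-1.571, 0.0, -0.264]
contact_force: [0.9, 0.6, -0.4]
width: 0.999
```

Tracking is accurate, so I'm running the second leg.

Request:
step_arm(
  moves=[
    [[0.277, -0.887, 0, 0, 0, -0.9], [0.277, -0.887, 0, 0, 0, -0.9], [0.277, -0.887, 0, 0, 0, -0.9], [0.277, -0.887, 0, 0, 0, -0.9], [0.277, -0.887, 0, 0, 0, -0.9], [0.277, -0.887, 0, 0, 0, -0.9], [0.277, -0.887, 0, 0, 0, -0.9], [0.277, -0.887, 0, 0, 0, -0.9]],
  ],
)

```text
t: 2.1
tool_pos: [0.4154, 0.022, 0.2412]
tool_rot: [-1.571, 0.0, -1.018]
contact_force: [-0.0, 0.3, -0.2]
width: 0.997
```

Request:
step_arm(
  moves=[
    [[0.277, -0.887, 0, 0, 0, -0.9], [0.277, -0.887, 0, 0, 0, -0.9], [0.277, -0.887, 0, 0, 0, -0.9], [0.277, -0.887, 0, 0, 0, -0.9], [0, 0, 0, 0, 0, 0], [0, 0, 0, 0, 0, 0]],
  ],
)

```text
t: 2.6
tool_pos: [0.4429, -0.0664, 0.241]
tool_rot: [-1.571, -0.0, -1.392]
contact_force: [-1.1, -0.1, 0.5]
width: 0.996
```

Run:
```python
from h import *
s=ctrl.state();print(s)
im,d=ctrl.get_image("wrist");cv2.imwrite("pics/w1.png",im[:,:,::-1])
im,d=ctrl.get_image("side");cv2.imwrite("pics/s1.png",im[100:300,200:480,::-1].repeat(2,0).repeat(2,1))
```

```text
{'t': 2.6, 'joint_positions': array([-0.30017635,  0.59321241,  0.65932511,  1.91748349, -0.49738062,
        0.79943915, -0.75856517]), 'qvel': array([-0.03404551, -0.01207738, -0.02312107,  0.01741144,  0.0030214 ,
       -0.00386949,  0.0101785 ]), 'joint_torque': array([ 3.28609116e+00, -6.60525227e+01,  1.20356226e+01, -1.91658032e+01,
       -6.63083210e-02,  4.84774320e-02, -3.24052619e-01]), 'tool_pos': array([ 0.44286716, -0.06639563,  0.24102639]), 'tool_rot': array([-1.57135920e+00, -1.63921560e-04, -1.39151515e+00]), 'contact_force': array([-1.05622623, -0.13269074,  0.5261774 ]), 'wrist_torque': array([ 0.02238549,  0.05606742, -0.0317751 ]), 'width': 0.9959201340227739}
```

View pics/w1.png

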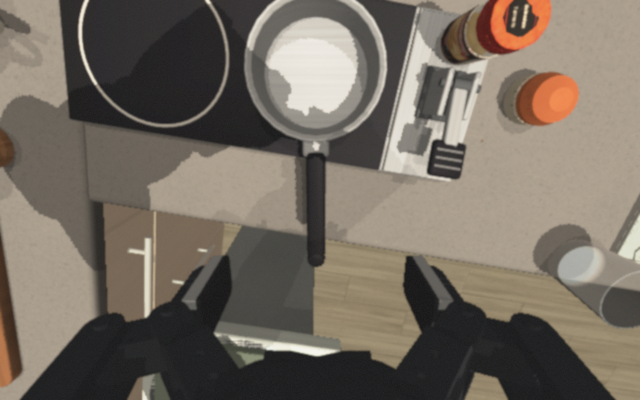

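View pics/s1.png

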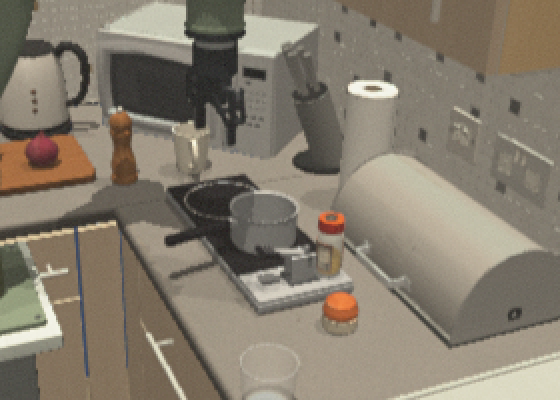

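In the wrist view the handle is vertical at column 317, which is centred between the jaws. I'm descending around it.

Request:
step_arm(
  moves=[
    [[0, 0, -1, 0, 0, 0], [0, 0, -1, 0, 0, 0], [0, 0, -1, 0, 0, 0], [0, 0, -1, 0, 0, 0], [0, 0, -1, 0, 0, 0], [0, 0, -1, 0, 0, 0], [0, 0, -1, 0, 0, 0], [0, 0, -0.1, 0, 0, 0]],
  ],
)

```text
t: 3.37
tool_pos: [0.4417, -0.0648, 0.0611]
tool_rot: [-1.574, 0.002, -1.389]
contact_force: [-0.5, 0.1, -0.2]
width: 1.0
```

Request:
step_arm(
  moves=[
    [[0, 0, 0, 0, 0, 0], [0, 0, 0, 0, 0, 0], [0, 0, 0, 0, 0, 0], [0, 0, 0, 0, 0, 0], [0, 0, 0, 0, 0, 0], [0, 0, 0, 0, 0, 0], [0, 0, 0, 0, 0, 0], [0, 0, 0, 0, 0, 0]],
  ],
  gripper=0.9,
)

```text
t: 4.03
tool_pos: [0.443, -0.0655, 0.0642]
tool_rot: [-1.57, 0.0, -1.39]
contact_force: [-1.3, 2.1, 8.3]
width: 0.226
```

Run:
```python
from h import *
s=ctrl.state();print(s)
im,d=ctrl.get_image("side");cv2.imwrite("pics/s2.png",im[100:300,200:480,::-1].repeat(2,0).repeat(2,1))
```

```text
{'t': 4.0333, 'joint_positions': array([-0.06374306,  0.86994211,  0.25310139,  2.10331769, -0.81829359,
        0.26583458, -0.48783935]), 'qvel': array([ 0.00217896,  0.00087963, -0.00046388, -0.00053659, -0.00149618,
       -0.00156909, -0.0013258 ]), 'joint_torque': array([ 3.61909149e-01, -7.66991901e+01,  6.83753595e+00, -5.62723786e+00,
       -5.59198251e-02, -4.72705700e-01, -7.39412522e-02]), 'tool_pos': array([ 0.44300334, -0.06547804,  0.06417438]), 'tool_rot': array([-1.57036196e+00,  2.89840635e-04, -1.38973974e+00]), 'contact_force': array([-1.28903353,  2.08297856,  8.30787608]), 'wrist_torque': array([0.2844485 , 0.06827915, 0.05480104]), 'width': 0.22642023752696935}
```

View pics/s2.png

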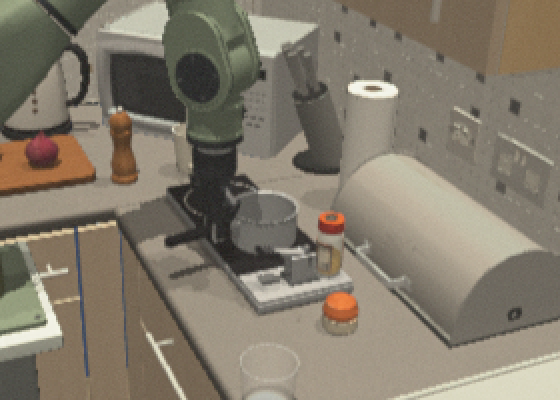

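The handle is gripped, with the opening at about 19 mm. The closing fingers left about 8 N pressing down, so I'm easing that off before sliding.

Request:
step_arm(
  moves=[
    [[0, 0, 0.02, 0, 0, 0], [0, 0, 0, 0, 0, 0], [0, 0, 0, 0, 0, 0]],
  ],
)

```text
t: 4.33
tool_pos: [0.4431, -0.0655, 0.0644]
tool_rot: [-1.57, 0.0, -1.39]
contact_force: [0.6, 2.0, 2.8]
width: 0.223
```

Request:
step_arm(
  moves=[
    [[0, 0.1, 0, 0, 0, 0], [0, 0.2, 0, 0, 0, 0], [-0.01, 0.3, 0, 0, 0, 0], [-0.01, 0.3, 0, 0, 0, 0], [-0.01, 0.3, 0, 0, 0, 0], [-0.01, 0.3, 0, 0, 0, 0], [-0.01, 0.3, 0, 0, 0, 0], [-0.01, 0.3, 0, 0, 0, 0]],
  ],
)

```text
t: 5.0
tool_pos: [0.4415, -0.0126, 0.0643]
tool_rot: [-1.571, -0.0, -1.39]
contact_force: [-0.5, -4.6, 4.9]
width: 0.227
```

Request:
step_arm(
  moves=[
    [[-0.01, 0.3, 0, 0, 0, 0], [-0.01, 0.3, 0, 0, 0, 0], [-0.01, 0.3, 0, 0, 0, 0], [-0.01, 0.3, 0, 0, 0, 0], [-0.01, 0.3, 0, 0, 0, 0], [-0.01, 0.3, 0, 0, 0, 0], [-0.01, 0.3, 0, 0, 0, 0], [-0.01, 0.3, 0, 0, 0, 0]],
  ],
)

```text
t: 5.67
tool_pos: [0.4394, 0.0474, 0.0643]
tool_rot: [-1.571, -0.0, -1.39]
contact_force: [-0.2, -4.8, 6.2]
width: 0.224
```

Request:
step_arm(
  moves=[
    [[-0.01, 0.3, 0, 0, 0, 0], [-0.01, 0.3, 0, 0, 0, 0], [-0.01, 0.3, 0, 0, 0, 0], [-0.01, 0.3, 0, 0, 0, 0], [-0.01, 0.3, 0, 0, 0, 0], [0, 0.3, 0, 0, 0, 0], [0, 0.2, 0, 0, 0, 0], [0, 0.1, 0, 0, 0, 0]],
  ],
)

```text
t: 6.33
tool_pos: [0.4379, 0.1002, 0.0643]
tool_rot: [-1.571, -0.0, -1.389]
contact_force: [0.0, -5.3, 6.1]
width: 0.223
```

Request:
step_arm(
  moves=[
    [[0, 0.1, 0, 0, 0, 0], [0, 0.05, 0, 0, 0, 0], [0, 0, 0, 0, 0, 0], [0, 0, 0, 0, 0, 0], [0, 0, 0, 0, 0, 0]],
  ],
)

```text
t: 6.75
tool_pos: [0.438, 0.1037, 0.0643]
tool_rot: [-1.571, 0.0, -1.39]
contact_force: [0.5, -2.2, 4.9]
width: 0.224
```

Run:
```python
from h import *
s=ctrl.state();print(s["t"],s["tool_pos"],s["contact_force"],s["width"])
im,d=ctrl.get_image("top");np.savez("top1.npz",im=im,d=d);cv2.imwrite("pics/t2.png",cv2.resize(im[110:280,150:490,::-1],None,fx=2.35,fy=2.35,interpolation=cv2.INTER_CUBIC))
im,d=ctrl.get_image("side");cv2.imwrite("pics/s3.png",im[100:300,200:480,::-1].repeat(2,0).repeat(2,1))
```

```text
6.75 [0.43796611 0.10365669 0.06430936] [ 0.46454546 -2.17058799  4.92348439] 0.22393369994143164
```

View pics/t2.png

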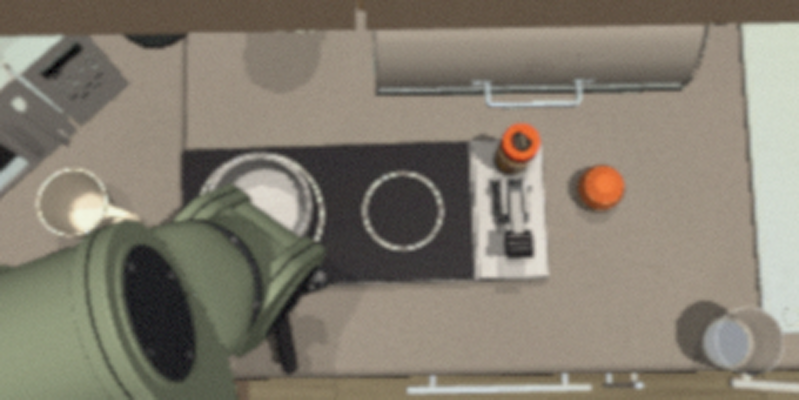

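View pics/s3.png

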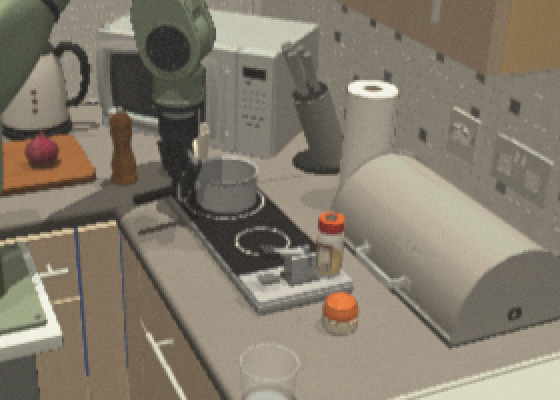

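The pan has slid 169 mm, so about 6.5 mm remain to centre it. After that I'll release slowly.

Request:
step_arm(
  moves=[
    [[0, 0.1, 0, 0, 0, 0], [0, 0.1, 0, 0, 0, 0], [0, 0.06, 0, 0, 0, 0], [0, 0, 0, 0, 0, 0], [0, 0, 0, 0, 0, 0], [0, 0, 0, 0, 0, 0]],
  ],
)

```text
t: 7.35
tool_pos: [0.438, 0.1101, 0.0643]
tool_rot: [-1.571, 0.0, -1.39]
contact_force: [0.5, -1.5, 5.0]
width: 0.219
```

Request:
step_arm(
  moves=[
    [[0, 0, 0, 0, 0, 0], [0, 0, 0, 0, 0, 0], [0, 0, 0, 0, 0, 0], [0, 0, 0, 0, 0, 0], [0, 0, 0, 0, 0, 0], [0, 0, 0, 0, 0, 0], [0, 0, 0, 0, 0, 0], [0, 0, 0, 0, 0, 0]],
  ],
  gripper=0.0,
)

```text
t: 8.02
tool_pos: [0.4382, 0.1096, 0.0642]
tool_rot: [-1.571, 0.0, -1.39]
contact_force: [-0.1, -0.3, -0.4]
width: 0.998
```

Request:
step_arm(
  moves=[
    [[0, 0, 0.5, 0, 0, 0], [0, 0, 1, 0, 0, 0], [0, 0, 1, 0, 0, 0], [0, 0, 1, 0, 0, 0], [0, 0, 1, 0, 0, 0], [0, 0, 1, 0, 0, 0], [0, 0, 1, 0, 0, 0], [0, 0, 1, 0, 0, 0]],
  ],
)

```text
t: 8.68
tool_pos: [0.4379, 0.1095, 0.2531]
tool_rot: [-1.571, -0.0, -1.39]
contact_force: [-0.5, 0.6, -0.8]
width: 0.999
```

Request:
step_arm(
  moves=[
    [[0, -0.8, 0, 0, 0, 0], [0, -1, 0, 0, 0, 0], [0, -1, 0, 0, 0, 0], [0, -1, 0, 0, 0, 0], [0, -1, 0, 0, 0, 0], [0.1, -1, 0, 0, 0, 0], [0.1, -1, 0, 0, 0, 0], [0.1, -1, 0, 0, 0, 0]],
  ],
  gripper=1.0,
)

```text
t: 9.35
tool_pos: [0.4455, -0.0866, 0.2518]
tool_rot: [-1.571, 0.0, -1.39]
contact_force: [0.6, -0.6, 0.2]
width: 0.0
```

Run:
```python
from h import *
s=ctrl.state();print(s["t"],s["tool_pos"],s["contact_force"],s["width"],s["joint_positions"])
im,d=ctrl.get_image("top");np.savez("top2.npz",im=im,d=d);cv2.imwrite("pics/t3.png",cv2.resize(im[110:280,150:490,::-1],None,fx=2.35,fy=2.35,interpolation=cv2.INTER_CUBIC))
im,d=ctrl.get_image("side");np.savez("side2.npz",im=im,d=d);cv2.imwrite("pics/s4.png",im[100:300,200:480,::-1].repeat(2,0).repeat(2,1))
```

```text
9.35 [ 0.44554289 -0.0865932   0.25180457] [ 0.5979742  -0.64180196  0.23398934] 0.0004718008141240881 [-0.2822388   0.59772543  0.7140955   1.88134593 -0.51147016  0.85348681
 -0.69710933]
```

View pics/t3.png

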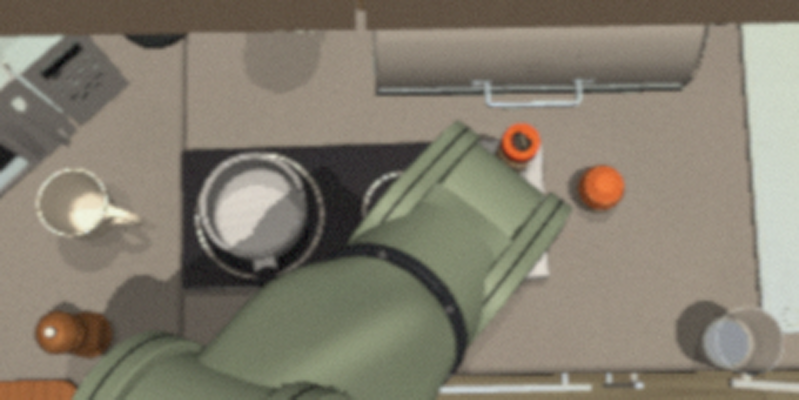

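View pics/s4.png

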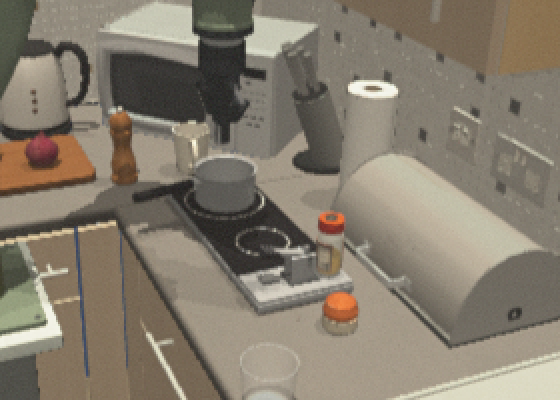

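Run:
```python
from h import *
from scipy.optimize import least_squares
def circ(q):
    return least_squares(lambda p:np.hypot(q[:,0]-p[0],q[:,1]-p[1])-p[2],[*q.mean(0),.06],loss="soft_l1",f_scale=.002).x
for n in ("top","side"):
    f=np.load(n+"2.npz");d=f["d"];P=cloud(n,d);X,Y,Z=np.moveaxis(P,-1,0)
    m=(X>.46)&(X<.65)&(Y>.04)&(Y<.21)&(Z>.092 if n=="side" else Z>.088)&(Z<.108)&(d>0);q=P[m]
    c=circ(q[:,:2]);e=np.hypot(q[:,0]-c[0],q[:,1]-c[1]);k=abs(e-c[2])<.008;c=circ(q[k,:2]);A=np.c_[q[k,:2],np.ones(k.sum())];print(n,c,k.sum(),"plane",np.linalg.lstsq(A,q[k,2],rcond=None)[0],"z",np.median(q[k,2]))
```

```text
top [0.54094756 0.12687106 0.05944475] 306 plane [0.0017627  0.00214796 0.09423187] z 0.09575154441254907
side [0.54192037 0.12658738 0.05940927] 112 plane [0.00639018 0.00072137 0.09217839] z 0.095839769114556
```

Both cameras put the pan at (0.541, 0.127), within about 2 mm of the ring centre, and standing level. Next I'm moving above the lever pad with the fingers shut.

Request:
step_arm(
  moves=[
    [[0.3, -0.7, 0, 0, 0, -0.3], [0.3, -0.7, 0, 0, 0, -0.3], [0.3, -0.7, 0, 0, 0, -0.3], [0.3, -0.7, 0, 0, 0, -0.3], [0.3, -0.7, 0, 0, 0, -0.3], [0.16, -0.58, 0, 0, 0, -0.22], [0, 0, 0, 0, 0, 0], [0, 0, 0, 0, 0, 0]],
  ],
)

```text
t: 10.12
tool_pos: [0.487, -0.1873, 0.2515]
tool_rot: [-1.571, 0.0, -1.57]
contact_force: [-0.6, -0.5, -0.6]
width: 0.001
```

Run:
```python
from h import *
from scipy.spatial.transform import Rotation as R
s=ctrl.state();print(s["t"],s["tool_pos"],s["tool_rot"],s["contact_force"])
im,d=ctrl.get_image("wrist");cv2.imwrite("pics/w5.png",im[:,:,::-1])
c=ctrl.camera_info("wrist");T=np.eye(4);T[:3,:3]=R.from_euler("xyz",s["tool_rot"]).as_matrix();T[:3,3]=s["tool_pos"];T=T@c["T_tool_cam"]
v,u=np.mgrid[0:400,0:640];p=np.stack([(u-c["cx"])/c["fx"]*d,(v-c["cy"])/c["fy"]*d,d,np.ones_like(d)],-1)@T.T
P=p[...,:3];X,Y,Z=np.moveaxis(P,-1,0)
m=(X>.43)&(X<.58)&(Y>-.25)&(Y<-.13)&(Z>.05)&(Z<.13)&(d>0);q=P[m]
for x in np.arange(.45,.58,.005):
    t=q[(q[:,0]>=x)&(q[:,0]<x+.005)]
    if len(t):print(x.round(3),len(t),"y",t[:,1].min().round(3),t[:,1].max().round(3),"z",np.percentile(t[:,2],[10,50,90]).round(4))
```

```text
10.1167 [ 0.48702144 -0.18726939  0.25152279] [-1.57129261e+00  3.46084471e-04 -1.57038835e+00] [-0.5935884  -0.47717535 -0.56232835]
0.47 19 y -0.202 -0.172 z [0.0955 0.0967 0.0975]
0.475 148 y -0.204 -0.171 z [0.0975 0.0986 0.0993]
0.48 166 y -0.204 -0.171 z [0.0965 0.0979 0.0987]
0.485 164 y -0.204 -0.171 z [0.0952 0.0965 0.0976]
0.49 165 y -0.204 -0.171 z [0.0936 0.0954 0.0966]
0.495 163 y -0.204 -0.171 z [0.0927 0.0941 0.095 ]
0.5 164 y -0.204 -0.171 z [0.0911 0.0926 0.094 ]
0.505 136 y -0.203 -0.171 z [0.0898 0.0911 0.0925]
0.51 70 y -0.194 -0.18 z [0.0889 0.09   0.0911]
0.515 71 y -0.194 -0.18 z [0.0876 0.0889 0.0899]
0.52 77 y -0.194 -0.18 z [0.0861 0.0875 0.0888]
0.525 74 y -0.194 -0.18 z [0.085  0.0862 0.0873]
0.53 120 y -0.202 -0.171 z [0.0766 0.0837 0.0856]
0.535 131 y -0.202 -0.171 z [0.0762 0.0822 0.0841]
0.54 131 y -0.202 -0.171 z [0.0763 0.08   0.083 ]
0.545 131 y -0.202 -0.171 z [0.076  0.0791 0.0817]
0.55 146 y -0.202 -0.171 z [0.0763 0.0783 0.0803]
0.555 191 y -0.206 -0.167 z [0.0758 0.0782 0.0798]
0.56 187 y -0.206 -0.167 z [0.0753 0.0778 0.0798]
0.565 96 y -0.202 -0.17 z [0.0754 0.0771 0.0783]
0.57 63 y -0.202 -0.17 z [0.0756 0.0771 0.0782]
```

View pics/w5.png

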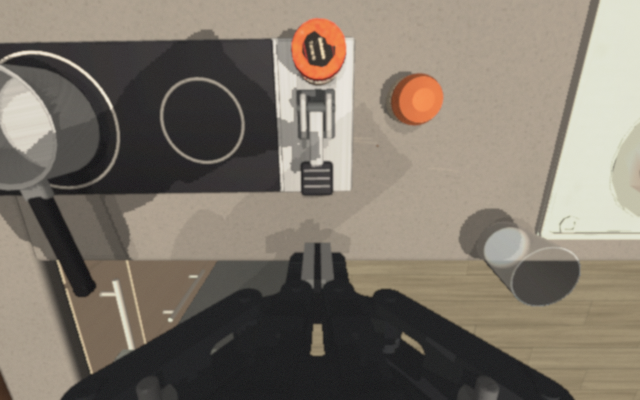

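The pad centre is at about (0.491, -0.1875), height 0.096, and moves to about x = 0.4875 when level, so the TCP is aligned. I'm descending to just above it.

Request:
step_arm(
  moves=[
    [[0, 0, -0.9, 0, 0, 0], [0, 0, -0.9, 0, 0, 0], [0, 0, -0.9, 0, 0, 0], [0, 0, -0.9, 0, 0, 0], [0, 0, -0.9, 0, 0, 0], [0, 0, -0.8, 0, 0, 0], [0, 0, -0.4, 0, 0, 0], [0, 0, 0, 0, 0, 0]],
  ],
)

```text
t: 10.83
tool_pos: [0.4866, -0.1863, 0.108]
tool_rot: [-1.573, 0.001, -1.569]
contact_force: [0.0, -0.2, 0.1]
width: 0.002
```

Request:
step_arm(
  moves=[
    [[0, 0, -0.1, 0, 0, 0], [0, 0, -0.1, 0, 0, 0], [0, 0, -0.1, 0, 0, 0], [0, 0, -0.1, 0, 0, 0], [0, 0, -0.1, 0, 0, 0], [0, 0, -0.1, 0, 0, 0], [0, 0, -0.1, 0, 0, 0], [0, 0, 0, 0, 0, 0]],
  ],
)

```text
t: 11.5
tool_pos: [0.487, -0.1875, 0.0915]
tool_rot: [-1.571, 0.0, -1.57]
contact_force: [-1.6, -0.3, 3.5]
width: 0.003
```

Request:
step_arm(
  moves=[
    [[0, 0, -0.1, 0, 0, 0], [0, 0, -0.1, 0, 0, 0], [0, 0, -0.1, 0, 0, 0], [0, 0, -0.1, 0, 0, 0], [0, 0, -0.1, 0, 0, 0], [0, 0, -0.05, 0, 0, 0], [0, 0, 0, 0, 0, 0], [0, 0, 0, 0, 0, 0]],
  ],
)

```text
t: 12.17
tool_pos: [0.4868, -0.1875, 0.0781]
tool_rot: [-1.571, 0.0, -1.57]
contact_force: [-5.0, 0.2, 8.2]
width: -0.0
```

```bash
cat > lev.py <<'E'
from h import *
import sys
from scipy.spatial.transform import Rotation as R
s=ctrl.state();print(s["t"],s["tool_pos"],s["contact_force"],s["wrist_torque"])
im,d=ctrl.get_image("wrist");cv2.imwrite(f"pics/w{sys.argv[1]}.png",im[:,:,::-1])
c=ctrl.camera_info("wrist");T=np.eye(4);T[:3,:3]=R.from_euler("xyz",s["tool_rot"]).as_matrix();T[:3,3]=s["tool_pos"];T=T@c["T_tool_cam"]
v,u=np.mgrid[0:400,0:640];p=np.stack([(u-c["cx"])/c["fx"]*d,(v-c["cy"])/c["fy"]*d,d,np.ones_like(d)],-1)@T.T
P=p[...,:3];X,Y,Z=np.moveaxis(P,-1,0)
for nm,(y0,y1) in dict(lever=(-.192,-.182),cheekL=(-.178,-.172),cheekR=(-.203,-.197)).items():
  m=(X>.47)&(X<.58)&(Y>y0)&(Y<y1)&(Z>.05)&(Z<.12)&(d>0);q=P[m]
  for x in np.arange(.47,.58,.01):
    t=q[(q[:,0]>=x)&(q[:,0]<x+.01)]
    if len(t):print(nm,x.round(3),len(t),"z",np.percentile(t[:,2],[10,50,90]).round(4))
  if nm=="lever":
    k=(q[:,0]>.512)&(q[:,0]<.55); print("slope",np.polyfit(q[k,0],q[k,2],1))
im,d=ctrl.get_image("side");np.savez("side3.npz",im=im,d=d);cv2.imwrite(f"pics/s{sys.argv[1]}.png",cv2.resize(im[190:270,280:400,::-1],None,fx=6,fy=6,interpolation=cv2.INTER_CUBIC))
E
python3 lev.py 6
```

```text
12.1667 [ 0.48678236 -0.18751403  0.07806962] [-5.03648655  0.15384574  8.21022771] [0.02655382 1.00384766 0.00624354]
lever 0.47 70 z [0.1146 0.1153 0.1159]
lever 0.48 157 z [0.1148 0.1153 0.116 ]
lever 0.49 1191 z [0.0787 0.1033 0.1155]
lever 0.5 349 z [0.0771 0.0779 0.0785]
lever 0.51 371 z [0.077  0.0778 0.0786]
lever 0.52 382 z [0.0769 0.0778 0.0785]
lever 0.53 415 z [0.0769 0.0778 0.0786]
lever 0.54 443 z [0.077  0.0778 0.0786]
lever 0.55 465 z [0.0772 0.0782 0.0799]
lever 0.56 373 z [0.0757 0.0788 0.0801]
slope [0.00033638 0.07759968]
cheekL 0.48 38 z [0.0764 0.0771 0.0776]
cheekL 0.49 433 z [0.0772 0.0886 0.1084]
cheekL 0.5 171 z [0.0738 0.0767 0.078 ]
cheekL 0.52 6 z [0.0761 0.0768 0.0769]
cheekL 0.53 246 z [0.0606 0.0771 0.0782]
cheekL 0.54 273 z [0.0619 0.0772 0.0782]
cheekL 0.55 279 z [0.0704 0.0772 0.0783]
cheekL 0.56 301 z [0.0652 0.0771 0.0782]
cheekL 0.57 115 z [0.0624 0.0769 0.078 ]
cheekR 0.48 16 z [0.0761 0.0767 0.0775]
cheekR 0.49 489 z [0.0771 0.0919 0.1084]
cheekR 0.5 162 z [0.0739 0.0767 0.0778]
cheekR 0.53 203 z [0.0766 0.0775 0.0783]
cheekR 0.54 230 z [0.0764 0.0775 0.0785]
cheekR 0.55 258 z [0.0766 0.0776 0.0784]
cheekR 0.56 258 z [0.0764 0.0776 0.0785]
cheekR 0.57 113 z [0.0763 0.0774 0.0783]
```

View pics/w6.png

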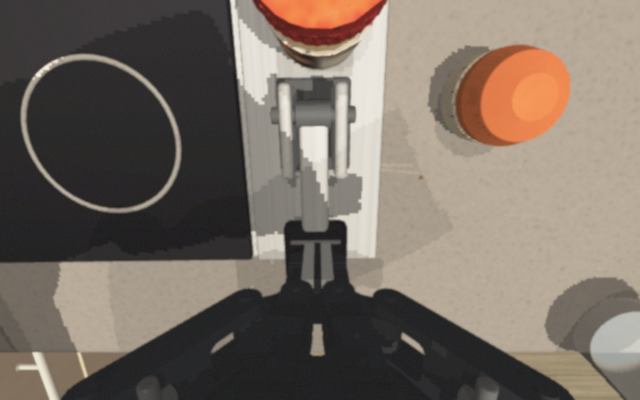

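View pics/s6.png

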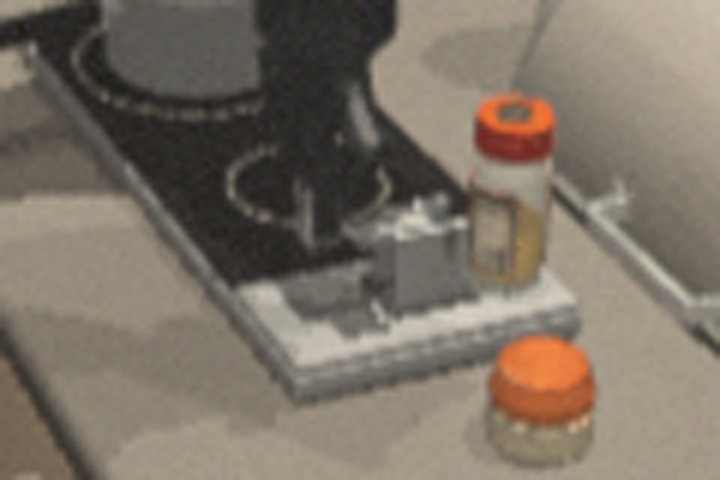

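The lever reads level, with a slope of 0.0003 and its top flush with the cheek edges. I'm holding briefly to check it stays put.

Request:
step_arm(
  moves=[
    [[0, 0, 0, 0, 0, 0], [0, 0, 0, 0, 0, 0], [0, 0, 0, 0, 0, 0], [0, 0, 0, 0, 0, 0], [0, 0, 0, 0, 0, 0], [0, 0, 0, 0, 0, 0]],
  ],
)

```text
t: 12.77
tool_pos: [0.4868, -0.1875, 0.0781]
tool_rot: [-1.571, 0.0, -1.57]
contact_force: [-4.8, -0.4, 8.1]
width: 0.003
```

```bash
python3 lev.py 7 | egrep "^[0-9]|slope|lever 0.5[1-4]|cheekL 0.5[45]"
python3 - <<'E'
from h import *
im,d=ctrl.get_image("top");cv2.imwrite("pics/t4.png",cv2.resize(im[110:280,150:490,::-1],None,fx=2.35,fy=2.35,interpolation=cv2.INTER_CUBIC))
E
```

```text
12.7667 [ 0.48679524 -0.18749912  0.07813822] [-4.77156923 -0.3786043   8.12619608] [-0.03923989  1.09151654 -0.02940065]
lever 0.51 373 z [0.0771 0.0778 0.0786]
lever 0.52 381 z [0.0771 0.0779 0.0787]
lever 0.53 413 z [0.077  0.0779 0.0786]
lever 0.54 443 z [0.0769 0.0778 0.0786]
slope [-0.00368036  0.07979693]
cheekL 0.54 275 z [0.0623 0.0772 0.0784]
cheekL 0.55 280 z [0.0676 0.0772 0.0782]
```

View pics/t4.png

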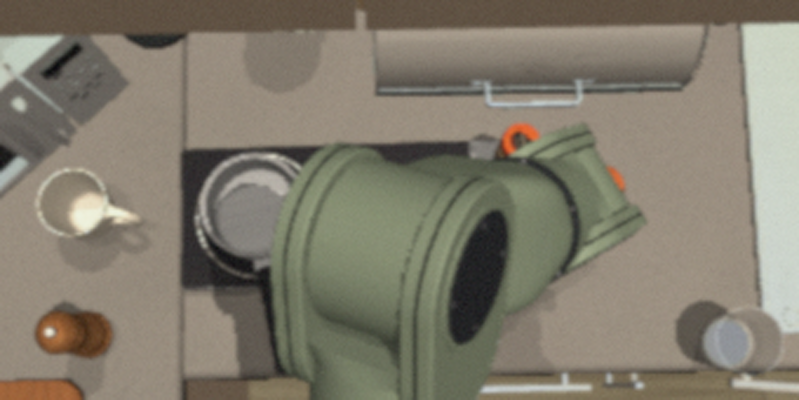

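The reading is stable, the lever is level, and the pan and the other things are in place, so I'm handing in.

```bash
python3 -c "
from workcell import ctrl
print(ctrl.job_done()); s=ctrl.state(); print(s['t'],s['tool_pos'],s['contact_force'])"
```

```text
the job is handed in; nothing more can be done
None
the job is handed in; nothing more can be done
```

I slid the saucepan by its handle into the large ring and let go of it. Then I pressed the boost lever to level with the shut fingers, and handed the job in at about 13 s while still holding it.

**Pan:** After release, the top and side cameras put its axis at about (0.541, 0.127), and the ring centre is at (0.540, 0.128). That is 1–2 mm off, against 22 mm of room. The rim was level, and the fingers pressed down on the handle with at most about 8 N just after gripping, so there was no sign of lifting or tipping.

**Lever:** Its slope read 0.0003, then -0.004 after a 0.6 s hold, so it was level within measuring noise. The lever's upper face was at 0.078 m, within 1 mm of the cheek edges. The push was steady at 8.1 N down, close to the 7.5 N expected, with about 5 N of sideways friction.

**Other things:** In the last pictures the mug, mill, glass, jar and timer looked undisturbed. I checked these by eye only and did not measure their positions again; the arm partly hid the jar and timer in the last top view.

None of my checks failed.

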